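Work a stuck bottle stopper loose

ROBOT

A 6-joint arm with a two-finger parallel gripper is mounted at the origin on the work surface; the furniture and walls round the work are solid. World frame = base frame: x ahead of the robot, y to its left, z up, the work surface at z = 0. Lengths are in mm, angles in rad, forces in N, time in s.
With the tool pointing down it reaches from about 250 to 775 mm from the base axis. Payload 4 kg.
Tool frame: the origin (TCP) lies between the finger pads; the fingertips stand 11 mm ahead of it and the grasp point (between the pads) lies 8 mm behind it (arm.tip_extent is the distance from the TCP to the fingertips, in mm); z points along the fingers, y is the direction in which the jaws open and shut (so a half turn about z gives the same grasp; the last joint's range is limited). The gripper opens to 85 mm and grips with 20 to 120 N. Pads are 22 mm wide; open, the fingers measure 114 mm over their backs; the gripper's body (76 mm by 85 mm) begins 54 mm behind the grasp point. The pads swing forward as they close: fully open they stand 13 mm farther back than shut.
Start: joints at [1.005, 0.087, 1.371, -0, 1.684, -0.103], TCP at [245.561, 492.155, 242.341] pointing down, gripper open.
Joint ranges: [-3.1, 3.1], [-0.76, 2.03], [0.27, 2.55], [-1.08, 4.22], [0.17, 2.65], [-2.57, 2.57]. Speed limits (rad/s): [2.79, 2.79, 3.14, 3.14, 3.14, 3.14].

INTERFACE

Orientations are given as a unit quaternion [w, x, y, z].
In Python, from rig import readout, optics, arm gives the robot as it stands. The module is installed in compiled form; this text tells all that it offers.
- The arm moves only by the shell command python3 -m pendant 'ROWS'. ROWS is JSON, one flat list of numbers, 7 for each row, row after row: the turn, a rotation vector about the tool's x, y, z in degrees, then the shift along the tool's x, y, z in mm, then the opening, from 0 (shut) to 1 (fully open). A call has 1 to 12 rows; each row shifts and turns the commanded pose from where the row before left it, along the tool's axes as they then stand; what a row does not reach is not made up. A row lasts 1/10 s, in which the tool goes at most 50 mm and 8.59 degrees, less where a joint would pass 70% of its speed; a pose out of reach is approached as far as the arm can. A call is refused whole if a number of a shift passes 50 or a number of a turn 8.59, either way. A call with a gripper value outside its range is refused whole. The fingers move at their own pace and stop on an object; the grip force is fixed at half the most. Time passes only in rows, so rows that do not move let the fingers close. It gives the time, the measured TCP pose, the force and the opening at its end, in the units of the state.
- readout.observe(): the state, without advancing time (a new reading comes with each control period).
- optics.get_image(name): name is "scene" or "side" or "wrist"; returns a dict with "color" (480x640x3 uint8, blue, green, red), "range_z" (480x640 float32, mm along the optical axis (not along the pixel's ray), 0 where there is no reading), "vfov" (degrees; the focal length in pixels is half the picture's height over the tangent of half this angle, whatever the lens; pixels are square), "cx", "cy" (the principal point, pixels), "xyz" and "rotation" of the camera in the world; the wrist camera has in their place "hand_eye" (4x4, takes a point from camera to tool coordinates, whose origin is the TCP and whose axes are the flange's). Camera axes: x right, y up, looking along -z (the intrinsics and any distortion apply to the point x, -y, -z); pixel columns grow to the right and rows downward; lengths in mm; the calibration is good to about 2 mm. The wrist camera is an equidistant fisheye: a pixel r from the principal point sees the ray r / f radians off the axis. A picture is of the moment at which its call begins: read the wrist's pose just before it.
- arm.hand_in(): hands the job in, once; it reports no verdict.
The state is a dict: "time": time; "joints": joint angles; "joint_velocities": joint speeds; "joint_efforts": joint torques, N m; "tcp_pos": TCP position; "ee_rot": TCP orientation; "wrist_force": force on the tool from outside, world axes, zero at the start; "ft_torque": the same for the moment, N m; "width": opening from 0.0 (shut) to 1.0 (fully open).
Only numpy, scipy, OpenCV 4.12 (cv2) and the standard library are available. Lean on these libraries where they do the work, as an engineer would, in place of code of your own. Each camera call takes 0.05 s, during which the arm holds its last target.

TASK

The blue stopper of the amber bottle has stuck fast. Push the wire bail right over off the stopper, then free the stopper by twisting it back and forth while pulling gently, so that the bottle is not lifted up out of its pocket in the wooden block, and set the stopper down in the white porcelain dish without dropping it. Leave the bottle standing in its pocket, and do not knock over or shift the other bottles and jars.

Things in the scene. Friction and masses are not known exactly. Their poses are not given: they have to be found in the camera images.
- rack: wooden bottle block, 112 x 216 x 40 mm (x, y, z), fixed to the bench, with two square pockets 67 mm wide and 30 mm deep centred 50 mm either side of its origin along its y axis. Origin: centre of its underside; pocket floors 10 mm above that. Which pocket holds which bottle varies.
- bottle: amber square bottle, about 0.7 kg, loose in its pocket (1.5 mm play each side; it can turn only a few degrees). Body 64 x 64 x 86 mm, shoulder, round neck 32 mm across with a lip 36 mm across; its rim is 114 mm above the origin. Origin: centre of its base; z up. A wire bail is pivoted on its neck.
- stopper: blue stopper pushed tight into the amber bottle. Origin: on its axis at the underside of its flange (on the bottle's rim when fully in), z up the axis. Below: taper 22 mm long, 23 to 21 mm across. Above: round flange 34 mm across, 5 mm thick, then a flat grip from 5 to 38 mm, 10 mm thick along its x, 30 mm wide along its y: pinch across the 10 mm, fingertips a few mm above the flange. 35 g.
- stopper_mid (a point): middle of the stopper's 60 mm length, on its axis, 8 mm above its origin. How it sits: turning takes about 0.25 N m. Pulled straight it holds with 15 to 25 N, more than the bottle weighs, so the bottle comes up too. While turning it slides up with little force at up to about 2 mm rise per radian. Its hold weakens as it rises; free about 18 mm up.
- bail (a joint): angle (rad) of the 3.6 mm wire bail on the amber bottle: 0 = upright over the stopper (closed), 2.0 = swung right over to the bottle's +x side, at its stop. Pivot axis: along the bottle's y, 102 mm above its base; legs 21 mm either side; cross wire 57 mm from the pivot, 6 mm above the stopper's grip. Turns easily; past about 0.6 rad it falls the rest of the way by itself.
- bail_tab (a point): centre of the bail's flat steel thumb tab, 20 mm wide (bottle y), 20 mm tall, 3 mm thick, 66 mm from the pivot, standing on the cross wire; its top is 76 mm from the pivot. Push it towards the bottle's +x to open the bail.
- dish: round white porcelain dish, loose, 0.32 kg, 142 mm across the rim, 22 mm high, wall 4 mm, floor 5 mm thick and 112 mm across. Origin: centre of its underside.
- cap_bottle: white square bottle with black screw cap in the other pocket, 64 x 64 x 126 mm, loose; not to be disturbed. Origin: centre of its base.
- jar_a: the nearest single glass specimen jar with yellow lid behind the work, 73 mm across, 123 mm high, loose; not to be disturbed. Origin: centre of its base.
- dropper_a: brown dropper bottle, 38 mm across, 85 mm high, loose, behind the work; not to be disturbed. Origin: centre of its base.

How it is judged (in metres and radians):
On the way, in this order (a step that is already met when the one before it is completed fails the run):
1. the bail is swung over off the stopper (past 1.2 rad) with the stopper still in the neck (value of joint bail above 1.2 rad and z of stopper in the frame of bottle below 0.12 m), for 0.1 s.
2. the stopper is clear of the neck, 24 mm or more above its seat, while the bottle stays in its pocket (base less than 6 mm above the pocket floor) (z of stopper in the frame of bottle above 0.138 m and z of bottle in the frame of rack below 0.016 m), for 0.1 s.
At the end, for the whole second after the job is handed in: The stopper is at rest in the dish (middle within 55 mm of the dish's centre, less than 50 mm above the bench), the dish level, the bail past 1.2 rad, and the amber bottle upright (within 0.08 rad) in its pocket, its base within 4 mm of the pocket floor (horizontal distance between stopper_mid and dish below 0.055 m and height (world z) of stopper_mid below 0.05 m and contact force between stopper and dish above 0.05 N and linear speed of stopper below 0.03 m/s and angle between dish's own z axis and vertical below 0.1 rad and value of joint bail above 1.2 rad and horizontal distance between bottle and rack below 0.056 m and z of bottle in the frame of rack below 0.014 m and angle between bottle's own z axis and vertical below 0.08 rad); the robot touches nothing.
It fails at once if the amber bottle is lifted more than 12 mm off its pocket floor (z of bottle in the frame of rack above 0.022 m).
It fails at once if the stopper is dropped: touching nothing with its middle more than 75 mm above the bench (about 4 cm above where it would stand in the dish) (contact force between stopper and anything else below 0.001 N and height (world z) of stopper_mid above 0.075 m).
It fails at once if the white bottle, specimen jar or dropper bottle is tipped over 0.35 rad or shifted more than 30 mm (angle between any of cap_bottle, jar_a, dropper_a's own z axis and vertical above 0.35 rad or distance of any of cap_bottle, jar_a, dropper_a from where it was at the start of the episode above 0.03 m).
It also fails if it takes over 72 s, if anything falls off the work surface, if the arm or the gripper's body presses on something with over 40 N, if the wrist force passes 120 N, or if a joint passes its speed limit or range.

## Working session

There is one attempt and no reset: what is moved stays moved. The work goes in short steps, Python scripts to look and compute and a shell command to move; the robot and the scene stay as the last step left them, time stands still between calls to the robot, and variables do not carry over. Pictures are saved under pics/ and viewed, and the job is handed in when it is done.

```bash
mkdir -p pics; python3 - <<'E'
from rig import readout, optics, arm
import cv2
s=readout.observe(); print(s)
for n in ["scene","side","wrist"]:
    d=optics.get_image(n)
    cv2.imwrite(f"pics/{n}0.png",d["color"])
    print(n,{k:v for k,v in d.items() if k not in("color","range_z")})
E
```

```text
{'time': 0.0, 'joints': array([ 1.00491175e+00,  8.79827360e-02,  1.37226617e+00,  1.50390613e-05,
        1.68359535e+00, -1.03123497e-01]), 'joint_velocities': array([-0.00176768,  0.00022186, -0.00054929,  0.00102917, -0.00023068,
       -0.00116957]), 'joint_efforts': array([ 2.69094317e-04, -3.51873672e+01, -3.13271928e+01, -1.35610298e-04,
        1.08413081e-02, -9.23884222e-07]), 'tcp_pos': array([245.28856547, 491.74692137, 241.11789339]), 'ee_rot': array([-3.76658896e-04,  2.29320530e-01,  9.73350311e-01, -1.06094561e-03]), 'wrist_force': array([-0.29252805,  0.24055749, -0.93955977]), 'ft_torque': array([-0.02937035,  0.02886616, -0.0168489 ]), 'width': 0.9987083234452402}
scene {'vfov': 53.4701230881332, 'cx': 321.07969169031185, 'cy': 238.30284641821237, 'xyz': array([  24.00803591, -495.77449739,  462.49295147]), 'rotation': array([ 0.75862436,  0.50649914, -0.21841547, -0.34675984])}
side {'vfov': 55.83188297108826, 'cx': 318.1247869699979, 'cy': 243.6139261508755, 'xyz': array([580.41637718, 687.00124937, 672.11258737]), 'rotation': array([-0.03561266, -0.00724736,  0.41627864,  0.90851049])}
wrist {'vfov': 65.70646984690485, 'cx': 317.7306121473013, 'cy': 239.16373497688664, 'hand_eye': array([[-9.87370163e-04,  9.60801242e-01,  2.77236359e-01,
         6.92454788e+01],
       [ 9.99999506e-01,  9.79521770e-04,  1.66803310e-04,
        -8.96302186e-01],
       [-1.11294222e-04,  2.77236387e-01, -9.60801735e-01,
        -1.32068521e+02],
       [ 0.00000000e+00,  0.00000000e+00,  0.00000000e+00,
         1.00000000e+00]])}
```

View pics/scene0.png

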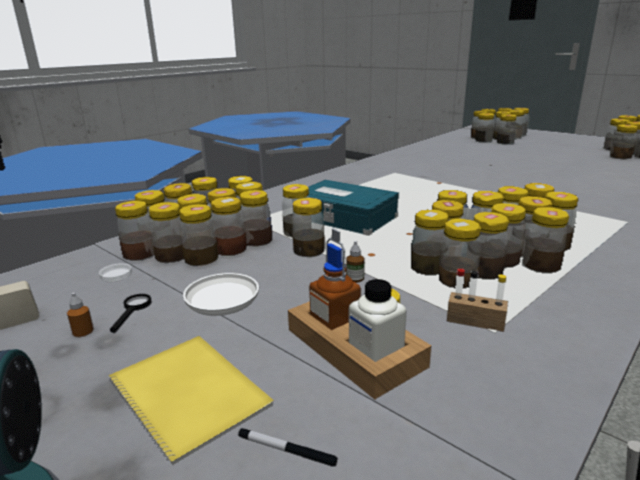

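View pics/side0.png

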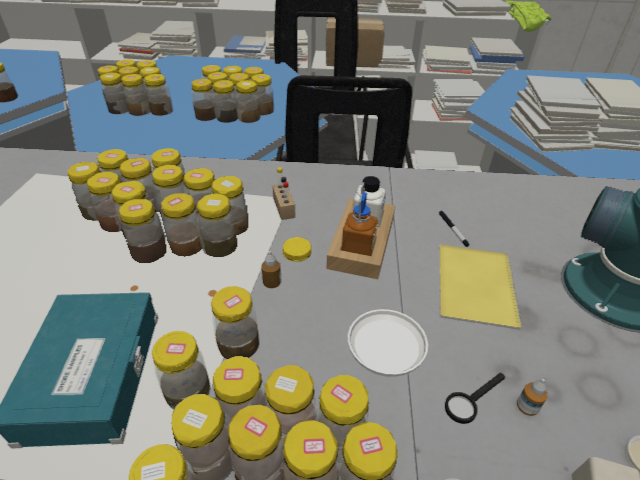

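View pics/wrist0.png

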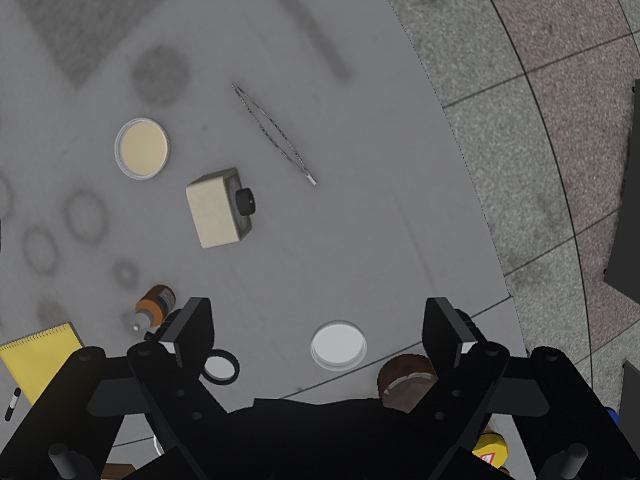

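```bash
cat > h.py <<'E'
from rig import readout, optics, arm
import numpy as np, cv2
from scipy.spatial.transform import Rotation as R
def rot(q): return R.from_quat([q[1],q[2],q[3],q[0]]).as_matrix()
def rays(d,u,v):
    f=240/np.tan(np.radians(d["vfov"])/2)
    return np.stack([(u-d["cx"])/f,-(v-d["cy"])/f,-np.ones_like(u,float)],-1)
def cloud(d):
    v,u=np.mgrid[0:480,0:640]
    z=d["range_z"].astype(float)
    p=rays(d,u,v)*z[...,None]
    w=p@rot(d["rotation"]).T+d["xyz"]
    w[z<=0]=np.nan
    return w
def plane(d,u,v,h):
    r=rays(d,np.array(u,float),np.array(v,float))@rot(d["rotation"]).T
    t=(h-d["xyz"][2])/r[...,2]
    return d["xyz"]+r*t[...,None]
def proj(d,P):
    f=240/np.tan(np.radians(d["vfov"])/2)
    c=(np.atleast_2d(P)-d["xyz"])@rot(d["rotation"])
    return np.stack([d["cx"]+f*c[:,0]/-c[:,2],d["cy"]-f*c[:,1]/-c[:,2]],-1)
def zoom(img,x0,y0,x1,y1,k,name):
    cv2.imwrite(name,cv2.resize(img[y0:y1,x0:x1],None,fx=k,fy=k,interpolation=cv2.INTER_CUBIC))
E
python3 - <<'E'
from h import *
for n in ["scene","side"]:
    d=optics.get_image(n); np.savez(f"{n}0.npz",**d)
    c=cloud(d); img=d["color"]; hsv=cv2.cvtColor(img,cv2.COLOR_BGR2HSV)
    if n=="scene": zoom(img,270,215,440,400,4,"pics/sc_z.png")
    else: zoom(img,310,165,430,285,5,"pics/si_z.png")
    box=(c[...,0]>300)&(c[...,0]<700)&(c[...,1]>-250)&(c[...,1]<350)
    blue=(hsv[...,0]>100)&(hsv[...,0]<125)&(hsv[...,1]>150)&box&(c[...,2]>100)
    print(n,"blue",blue.sum(),np.nanmedian(c[blue],0),np.nanmin(c[blue],0),np.nanmax(c[blue],0))
    am=(hsv[...,0]<15)&(hsv[...,1]>150)&box&(c[...,2]>50)
    print("amber",am.sum(),np.nanmedian(c[am],0),np.nanpercentile(c[am],[3,97],axis=0))
    wood=(hsv[...,0]>8)&(hsv[...,0]<22)&(hsv[...,1]>70)&box&(c[...,2]>36)&(c[...,2]<44)
    p=c[wood][:,:2]; print("wood",wood.sum(),cv2.minAreaRect(p.astype(np.float32)))
    wh=(hsv[...,1]<40)&(hsv[...,2]>150)&box&(c[...,2]<35)&(c[...,2]>2)
    num,l,st,ct=cv2.connectedComponentsWithStats(wh.astype(np.uint8))
    for i in range(1,num):
        if st[i,4]>300:
            q=c[l==i]; print("white",st[i],q.min(0),q.max(0))
E
```

```text
scene blue 372 [533.58523407 -62.03655141 140.73009518] [ 499.69026661 -174.51310425  120.08245563] [540.53759521 -42.00342101 162.88866436]
amber 1314 [519.78368673 -81.08714963  92.3812598 ] [[503.5924036  -91.96949663  53.86786361]
 [554.19783895 -35.3494855  120.57766945]]
wood 2938 ((611.3638916015625, 57.360870361328125), (571.1856689453125, 248.6602020263672), 82.3187255859375)
white [ 184  273   75   37 1954] [415.69493991 109.92716269   2.64367055] [556.14951392 251.3560331   23.9816216 ]
side blue 151 [535.39252261 -47.56691265 131.14402685] [521.14283833 -71.22995419 125.34068247] [551.53066062 -36.5002957  164.48925373]
amber 740 [538.63051065 -28.73063965  90.03571991] [[510.39318179 -60.96572716  52.18952686]
 [566.9977508  -19.93466869 121.05375802]]
wood 1545 ((575.287109375, -82.82020568847656), (248.56088256835938, 273.2012023925781), 0.2663358747959137)
white [ 348  309   80   66 3982] [407.08223744  95.8612788    2.10578976] [552.38500381 253.40056201  25.34227646]
white [449 398  24  20 361] [351.46215441 277.64777458   3.64612491] [387.31507827 312.6111076   11.08676955]
```

View pics/sc_z.png

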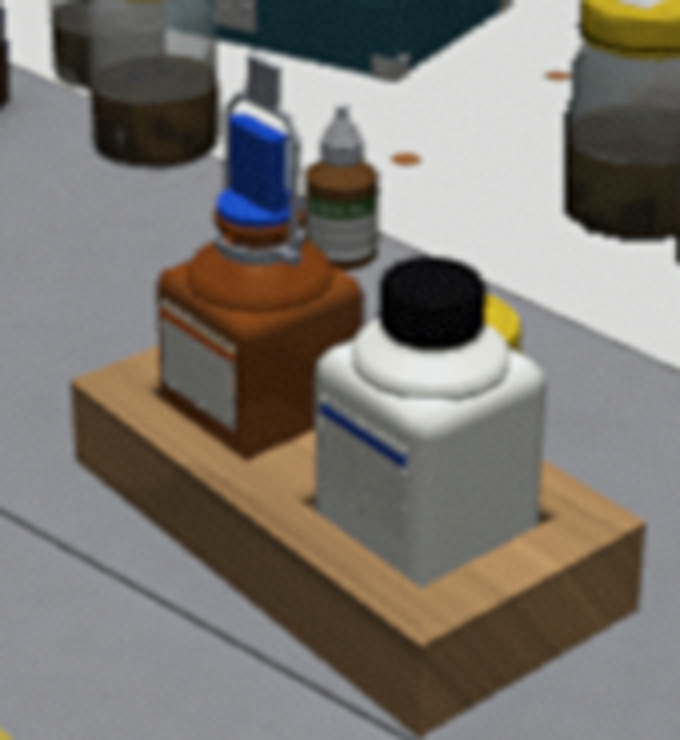

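View pics/si_z.png

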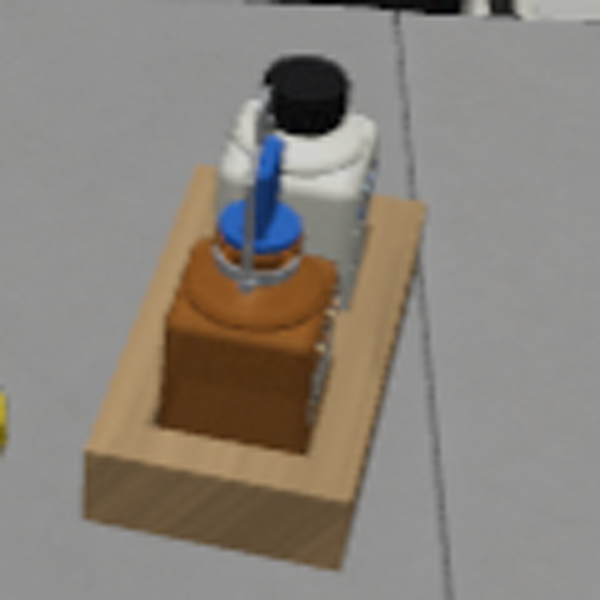

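```bash
python3 - <<'E'
from h import *
A=dict(np.load("scene0.npz")); B=dict(np.load("side0.npz"))
sc=np.array([[72,385],[423,645],[645,522]])/4+[270,215]
si=np.array([[83,452],[352,500],[427,205],[200,165]])/5+[310,165]
ps=plane(A,sc[:,0],sc[:,1],40); pi=plane(B,si[:,0],si[:,1],40)
print(ps.round(1)); print(pi.round(1))
# bottle top corners etc
for P in (ps,pi):
    print([round(np.linalg.norm(P[i+1]-P[i]),1) for i in range(len(P)-1)])
# tab top centre: scene zoom (264,62)..., triangulate tab: scene tab centre, side
def tri(us,vi):
    o1=A["xyz"];d1=rays(A,*[np.array(float(x)) for x in us])@rot(A["rotation"]).T
    o2=B["xyz"];d2=rays(B,*[np.array(float(x)) for x in vi])@rot(B["rotation"]).T
    M=np.stack([d1,-d2],1); t=np.linalg.lstsq(M,o2-o1,rcond=None)[0]
    a=o1+t[0]*d1;b=o2+t[1]*d2
    return (a+b)/2,np.linalg.norm(a-b)
cs=cloud(A)
for (u,v) in [(335,232),(336,236),(334,240)]: print(cs[v,u],A["color"][v,u])
zoom(A["color"],310,220,360,290,8,"pics/sc_zz.png"); zoom(B["color"],340,175,390,235,10,"pics/si_zz.png")
E
```

```text
[[ 493.4    6.4   40. ]
 [ 453.2 -201.4   40. ]
 [ 561.8 -223.4   40. ]]
[[ 601.7   -8.6   40. ]
 [ 491.1   10.6   40. ]
 [ 448.7 -197.2   40. ]
 [ 556.9 -220.    40. ]]
[np.float64(211.7), np.float64(110.8)]
[np.float64(112.3), np.float64(212.1), np.float64(110.5)]
[541.99784472 -56.76323783 183.7854469 ] [65 61 58]
[541.71882895 -58.94560994 177.77222323] [67 63 61]
[541.51766687 -54.98754186 170.05597047] [79 76 74]
```

```bash
ls pics
```

```text
sc_z.png
sc_zz.png
scene0.png
si_z.png
si_zz.png
side0.png
wrist0.png
```

View pics/sc_zz.png

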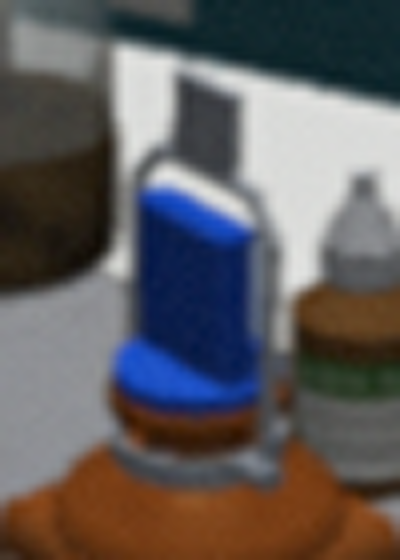

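View pics/si_zz.png

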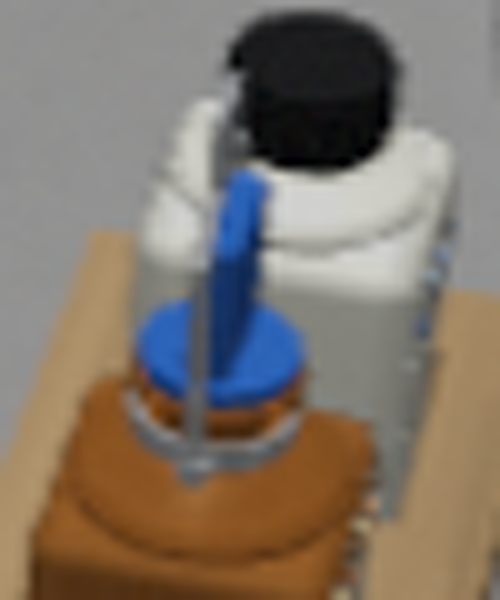

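```bash
python3 -m pendant '[0,0,0,-40,-28,-5,1, 0,0,0,-40,-28,-5,1, 0,0,0,-40,-28,-5,1, 0,0,0,-40,-28,-5,1, 0,0,0,-40,-28,-5,1, 0,0,0,-40,-28,-5,1, 0,0,0,-40,-28,-5,1, 0,0,0,-40,-28,-5,1, 0,0,0,-40,-28,-5,1, 0,0,0,-40,-28,-5,1, 0,0,0,-40,-28,-5,0.5, 0,0,0,-40,-28,-5,0.5]'; python3 -m pendant '[0,0,8.3,-24,-26,0,0.3, 0,0,8.3,0,0,0,0.3, 0,0,8.3,0,0,0,0, 0,0,8.3,0,0,0,0, 0,0,8.3,0,0,0,0, 0,0,8.3,0,0,0,0, 0,0,8.3,0,0,0,0, 0,0,8.3,0,0,0,0, 0,0,8.3,0,0,0,0, 0,0,0,0,0,0,0]'
```

```text
time: 1.45
tcp_pos: [525.6, -24.8, 302.6]
ee_rot: [0.0, 0.229, 0.973, 0.0]
wrist_force: [-0.3, -0.1, 0.3]
width: 0.685
time: 2.45
tcp_pos: [534.8, -56.8, 302.1]
ee_rot: [-0.0, 0.773, 0.635, -0.0]
wrist_force: [0.2, -0.0, -0.4]
width: 0.001
```

```bash
cat >> h.py <<'E'
def wrist(name):
    s=readout.observe(); d=optics.get_image("wrist"); cv2.imwrite(name,d["color"])
    d["tcp"]=np.array(s["tcp_pos"]); d["ee"]=np.array(s["ee_rot"]); return d
def wproj(d,P):
    f=240/np.tan(np.radians(d["vfov"])/2)
    pt=(np.atleast_2d(P)-d["tcp"])@rot(d["ee"])
    H=d["hand_eye"]; c=(pt-H[:3,3])@H[:3,:3]
    c=c*[1,-1,-1]; rr=np.hypot(c[:,0],c[:,1]); th=np.arctan2(rr,c[:,2]); k=f*th/np.maximum(rr,1e-9)
    return np.stack([d["cx"]+k*c[:,0],d["cy"]+k*c[:,1]],-1)
def wray(d,u,v):
    f=240/np.tan(np.radians(d["vfov"])/2)
    x=np.array(u,float)-d["cx"];y=np.array(v,float)-d["cy"]; r=np.hypot(x,y); th=r/f
    k=np.sin(th)/np.maximum(r,1e-9)
    c=np.stack([x*k,-y*k,-np.cos(th)],-1); H=d["hand_eye"]; Rw=rot(d["ee"])
    return d["tcp"]+Rw@H[:3,3], (c@H[:3,:3].T)@Rw.T
def wplane(d,u,v,h):
    o,r=wray(d,u,v); return o+r*((h-o[2])/r[...,2])[...,None]
def bpt(P,ctr,yaw):  # bottle frame -> world
    c,s=np.cos(yaw),np.sin(yaw); P=np.atleast_2d(P)
    return np.stack([ctr[0]+c*P[:,0]-s*P[:,1],ctr[1]+s*P[:,0]+c*P[:,1],10+P[:,2]],-1)
E
python3 - <<'E'
from h import *
d=wrist("pics/w1.png"); np.savez("w1.npz",**d)
E
```

```text
(no output)
```

View pics/w1.png

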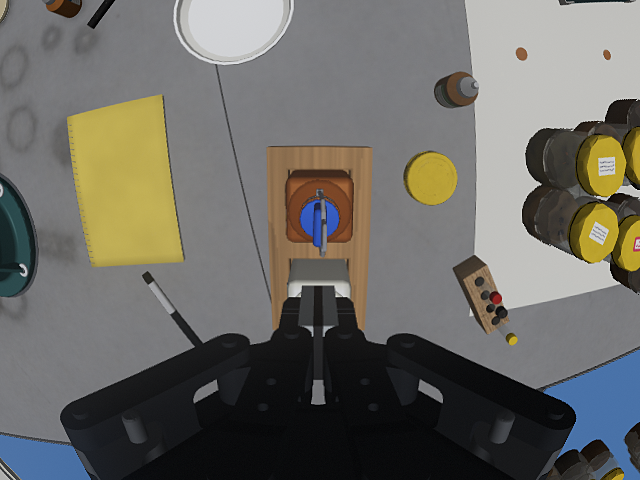

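```bash
python3 - <<'E'
from h import *
d=dict(np.load("w1.npz")); img=d["color"]
zoom(img,255,135,385,265,6,"pics/w1z.png")
k=np.array([[267.5,147],[371.5,147]]); print(wplane(d,k[:,0],k[:,1],40).round(1))
yaw=np.radians(-11.2); c=(535.7,-56.5)
pts=[[0,0,119],[0,0,152],[5,15,152],[-5,15,152],[5,-15,152],[-5,-15,152],[0,21,102],[0,-21,102],[0,10,178],[0,-10,178],[-32,32,80],[32,32,80],[32,-32,80],[-32,-32,80]]
print(((wproj(d,bpt(pts,c,yaw))-[255,135])*6).round())
E
```

```text
[[494.7   9.3  40. ]
 [602.5 -12.1  40. ]]
[[377. 493.]
 [377. 551.]
 [417. 434.]
 [336. 434.]
 [416. 665.]
 [338. 665.]
 [376. 327.]
 [377. 605.]
 [377. 521.]
 [377. 689.]
 [170. 238.]
 [583. 237.]
 [575. 634.]
 [178. 634.]]
```

View pics/w1z.png

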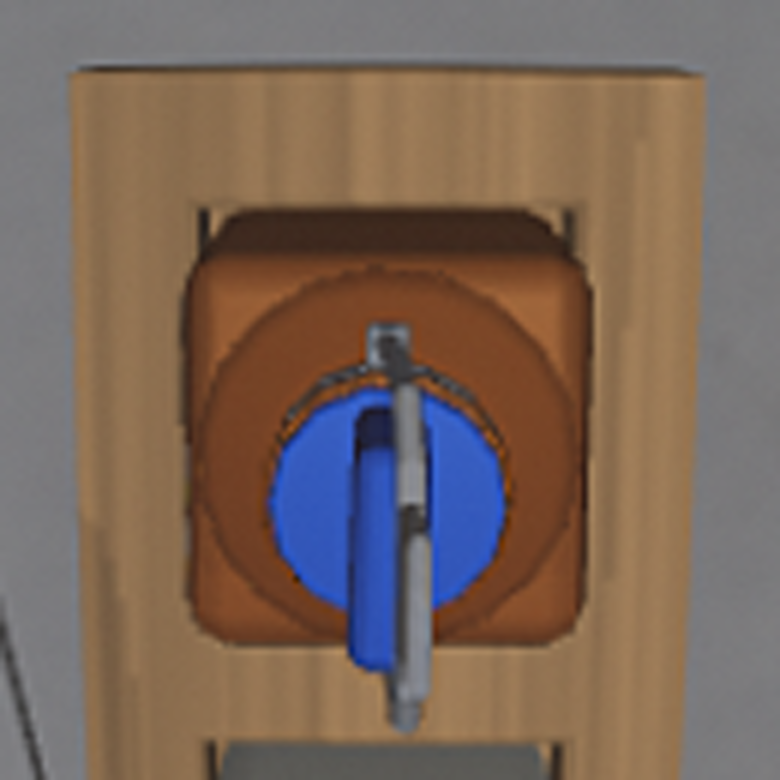

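```bash
python3 -m pendant '[0,0,0,-0.7,-20,0,0, 0,0,0,0,-18,0,0, 0,0,0,0,0,30,0, 0,0,0,0,0,30,0, 0,0,0,0,0,30,0, 0,0,0,0,0,28,0, 0,0,0,0,0,0,0, 0,0,0,0,0,0,0]'; python3 - <<'E'
from h import *
d=optics.get_image("side"); zoom(d["color"],300,110,440,250,5,"pics/si1.png")
E
```

```text
time: 3.3
tcp_pos: [497.5, -50.1, 184.6]
ee_rot: [-0.0, 0.772, 0.635, -0.0]
wrist_force: [0.1, 0.8, 1.1]
width: 0.004
```

View pics/si1.png

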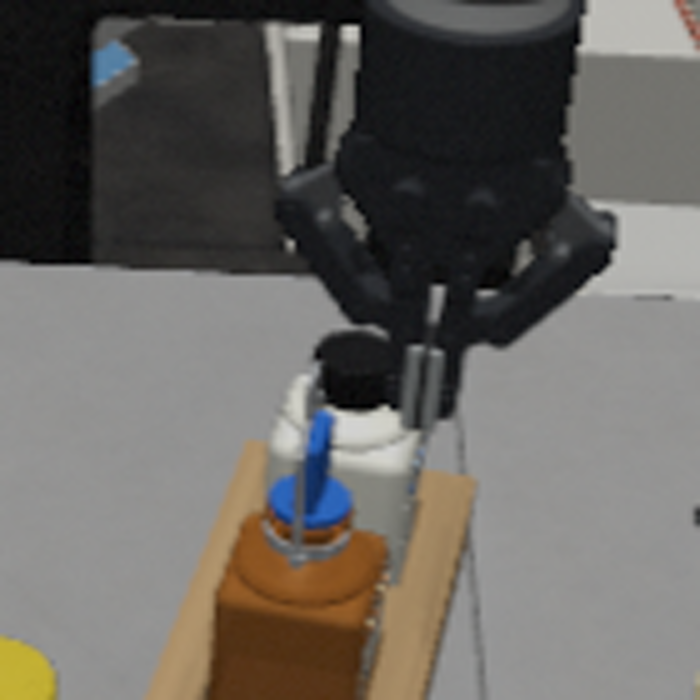

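```bash
python3 -m pendant '[0,0,0,0,8,0.5,0, 0,0,0,0,7,0.5,0, 0,0,0,0,5,0,0, 0,0,0,0,4,0,0, 0,0,0,0,4,0,0, 0,0,0,0,4,0,0]';  python3 -m pendant '[0,0,0,0,4,0,0, 0,0,0,0,4,0,0]'
```

```text
time: 3.95
tcp_pos: [529.2, -56.4, 183.3]
ee_rot: [-0.0, 0.773, 0.635, -0.0]
wrist_force: [0.4, -0.3, -0.1]
width: -0.001
time: 4.15
tcp_pos: [537.0, -57.9, 183.3]
ee_rot: [-0.0, 0.773, 0.635, 0.0]
wrist_force: [0.6, 0.3, -1.3]
width: 0.0
```

```bash
python3 -m pendant '[0,0,0,0,6,0,0, 0,0,0,0,6,0,0, 0,0,0,0,6,0,0, 0,0,0,0,6,0,0, 0,0,0,0,6,2,0, 0,0,0,0,6,2,0, 0,0,0,0,6,2,0, 0,0,0,0,6,2,0, 0,0,0,0,0,0,0, 0,0,0,0,0,0,0, 0,0,0,0,0,0,0, 0,0,0,0,0,0,0]'; python3 - <<'E'
from h import *
d=optics.get_image("scene"); zoom(d["color"],250,150,450,350,4,"pics/sc2.png")
E
```

```text
time: 5.35
tcp_pos: [583.7, -67.1, 175.5]
ee_rot: [0.0, 0.773, 0.635, 0.0]
wrist_force: [0.1, -0.1, 0.5]
width: 0.001
```

View pics/sc2.png

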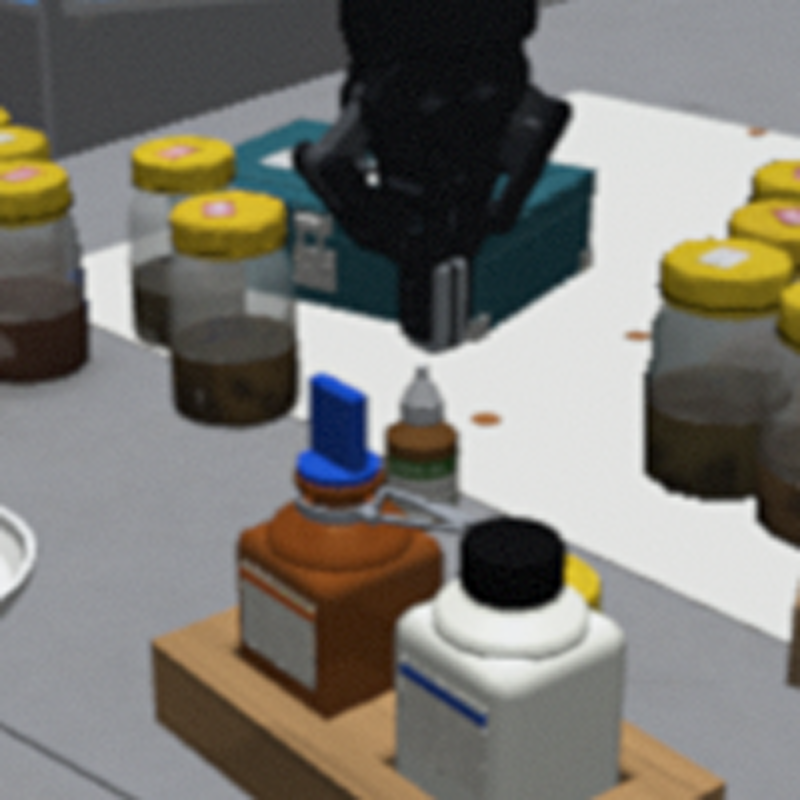

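```bash
python3 -m pendant '[0,0,0,0,0,-40,0, 0,0,0,0,-7,-40,0, 0,0,0,0,-20,-30,0.2, 0,0,0,0,-20,0,0.5, 0,0,0,0,0,0,0.5, 0,0,0,0,0,0,0.5, 0,0,0,0,0,0,0.5]'; python3 - <<'E'
from h import *
d=wrist("pics/w2.png"); np.savez("w2.npz",**d); print(d["tcp"],d["ee"])
img=d["color"]
zoom(img,255,135,385,265,6,"pics/w2z.png")
hsv=cv2.cvtColor(img,cv2.COLOR_BGR2HSV)
m=((hsv[...,0]>100)&(hsv[...,0]<125)&(hsv[...,1]>150)).astype(np.uint8); m[:, :255]=0; m[:,385:]=0; m[:135]=0;m[300:]=0
cs,_=cv2.findContours(m,cv2.RETR_EXTERNAL,cv2.CHAIN_APPROX_NONE); c=max(cs,key=cv2.contourArea); print(cv2.boundingRect(c))
yaw=np.radians(-11.2); c=(537.2,-58)
pts=[[0,0,119],[5,15,152],[-5,15,152],[5,-15,152],[-5,-15,152]]
print(((wproj(d,bpt(pts,c,yaw))-[255,135])*6).round())
E
```

```text
time: 6.1
tcp_pos: [537.9, -58.1, 284.1]
ee_rot: [-0.001, 0.773, 0.635, -0.0]
wrist_force: [0.4, -0.5, -0.7]
width: 0.498
[537.86011622 -58.10397243 284.11284347] [-6.80471433e-04  7.72839434e-01  6.34601071e-01 -4.75691339e-04]
(295, 203, 42, 50)
[[367. 527.]
 [408. 468.]
 [323. 468.]
 [408. 713.]
 [324. 713.]]
```

View pics/w2z.png

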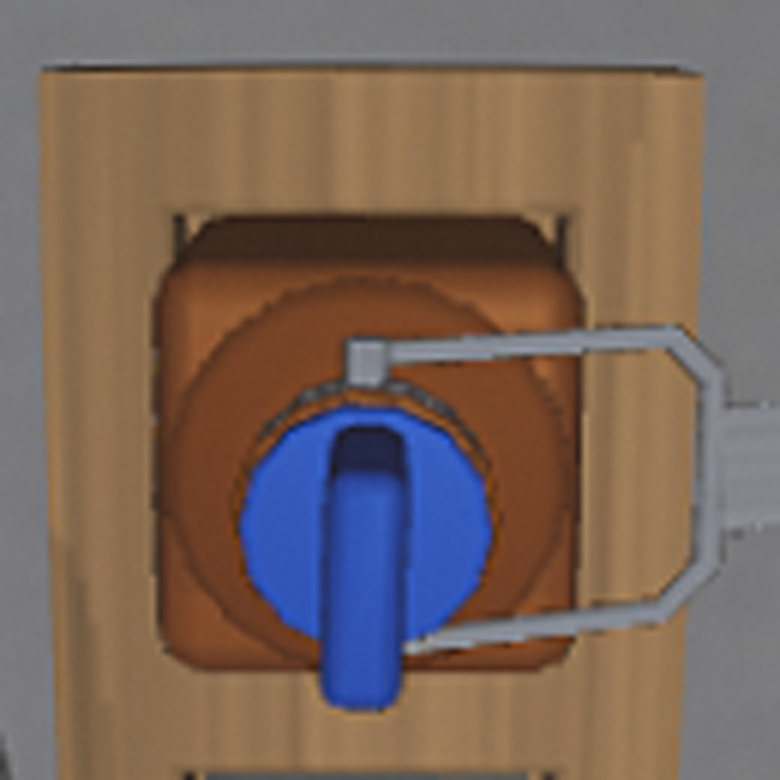

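```bash
python3 -m pendant '[0,0,0,0,-0.8,40,0.4, 0,0,0,0,0,40,0.4, 0,0,0,0,0,30,0.4, 0,0,0,0,0,19,0.4, 0,0,0,0,0,10,0.4, 0,0,0,0,0,0,0.4, 0,0,0,0,0,0,0.4]'; python3 - <<'E'
from h import *
print(arm.tip_extent)
d=optics.get_image("side"); zoom(d["color"],300,110,440,250,5,"pics/si3.png")
E
```

```text
time: 6.85
tcp_pos: [537.7, -58.0, 147.0]
ee_rot: [0.0, 0.773, 0.635, 0.0]
wrist_force: [-0.3, -0.1, -0.4]
width: 0.405
11.0
```

View pics/si3.png

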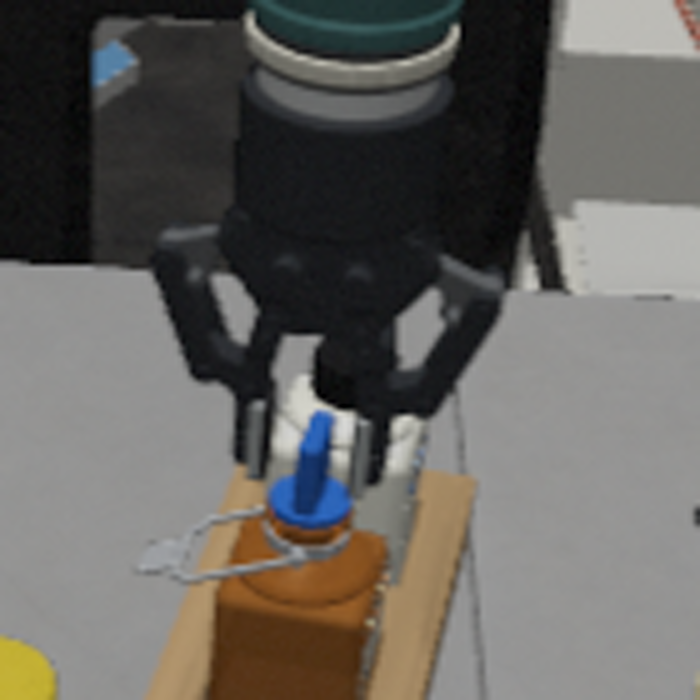

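```bash
python3 -m pendant '[0,0,0,0,0,2,0.2, 0,0,0,0,0,0,0.1, 0,0,0,0,0,0,0, 0,0,0,0,0,0,0, 0,0,0,0,0,0,0, 0,0,0,0,0,0,0]'; python3 - <<'E'
from h import *
s=readout.observe(); print(s["width"],s["wrist_force"],s["ft_torque"],s["tcp_pos"],s["joints"])
E
```

```text
time: 7.5
tcp_pos: [537.0, -58.1, 145.4]
ee_rot: [0.0, 0.773, 0.635, 0.0]
wrist_force: [-3.1, -0.4, 5.3]
width: 0.107
0.10730556402360207 [-3.11985695 -0.3759502   5.25492024] [-0.03299464  0.53761478  0.09563395] [537.04747992 -58.05314903 145.36928024] [-2.12501120e-01  1.04081298e-01  1.54606591e+00 -2.59300835e-04
  1.49043247e+00 -1.67295103e-02]
```

```bash
python3 -m pendant '[0,0,7,0,0,-0.1,0, 0,0,7,0,0,-0.1,0, 0,0,7,0,0,-0.2,0, 0,0,7,0,0,-0.2,0]'; python3 -m pendant '[0,0,7,0,0,-0.2,0, 0,0,7,0,0,-0.2,0, 0,0,7,0,0,-0.2,0, 0,0,7,0,0,-0.2,0]';python3 - <<'E'
from h import *
s=readout.observe(); print(s["width"],s["wrist_force"],s["ft_torque"],s["tcp_pos"],s["joints"])
d=optics.get_image("side"); zoom(d["color"],300,110,440,250,5,"pics/si4.png")
E
```

```text
time: 7.9
tcp_pos: [536.7, -57.4, 144.9]
ee_rot: [-0.001, 0.904, 0.427, -0.0]
wrist_force: [-2.1, 0.9, 2.7]
width: 0.102
time: 8.3
tcp_pos: [536.3, -57.1, 145.0]
ee_rot: [-0.001, 0.981, 0.195, -0.001]
wrist_force: [-2.8, 1.2, 0.3]
width: 0.107
0.10700748770583382 [-2.76119747  1.21257505  0.2861646 ] [0.22694126 0.44684085 0.17650261] [536.32566995 -57.13788789 144.98264978] [-2.11973559e-01  1.04566718e-01  1.54632446e+00  1.20950399e-03
  1.49281458e+00  9.65323221e-01]
```

View pics/si4.png

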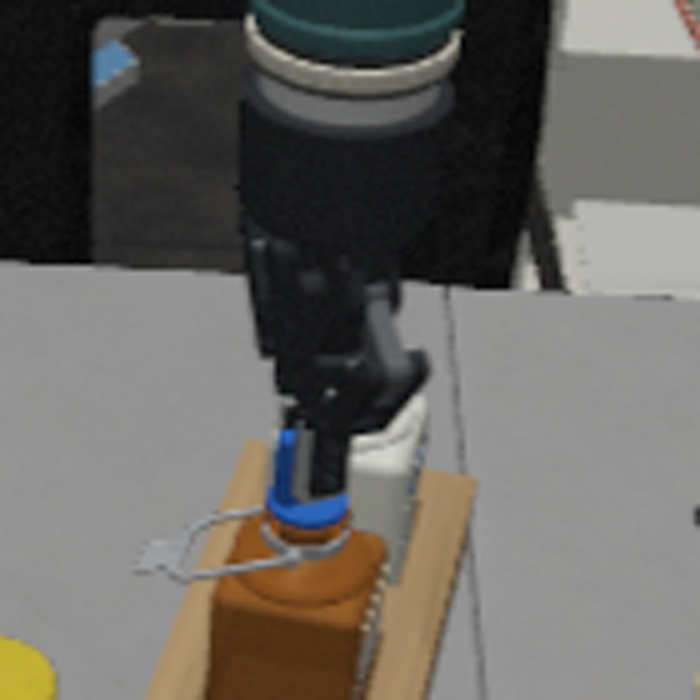

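```bash
python3 -m pendant '[0,0,-8,0,0,-0.1,0, 0,0,-8,0,0,-0.25,0, 0,0,-8,0,0,-0.25,0, 0,0,-8,0,0,-0.25,0]'; python3 -m pendant '[0,0,-8,0,0,-0.25,0, 0,0,-8,0,0,-0.25,0, 0,0,-8,0,0,-0.25,0, 0,0,-8,0,0,-0.25,0]';python3 -m pendant '[0,0,-8,0,0,-0.25,0, 0,0,-8,0,0,-0.25,0, 0,0,-8,0,0,-0.25,0, 0,0,-8,0,0,-0.25,0]'
```

```text
time: 8.75
tcp_pos: [536.5, -57.9, 145.4]
ee_rot: [-0.001, 0.886, 0.463, -0.001]
wrist_force: [-1.2, -1.0, -1.9]
width: 0.104
time: 9.15
tcp_pos: [536.7, -58.0, 146.2]
ee_rot: [-0.001, 0.724, 0.69, -0.0]
wrist_force: [0.1, -0.9, -2.8]
width: 0.104
time: 9.55
tcp_pos: [536.8, -57.9, 147.1]
ee_rot: [-0.001, 0.506, 0.862, -0.0]
wrist_force: [0.9, -0.5, -2.6]
width: 0.106
```

```bash
python3 -m pendant '[0,0,-8,0,0,-0.25,0, 0,0,-8,0,0,-0.25,0, 0,0,-8,0,0,-0.25,0, 0,0,-4,0,0,-0.1,0, 0,0,8,0,0,-0.1,0, 0,0,8,0,0,-0.25,0, 0,0,8,0,0,-0.25,0, 0,0,8,0,0,-0.25,0, 0,0,8,0,0,-0.25,0, 0,0,8,0,0,-0.25,0]'; python3 -m pendant '[0,0,8,0,0,-0.25,0, 0,0,8,0,0,-0.25,0, 0,0,8,0,0,-0.25,0, 0,0,8,0,0,-0.25,0, 0,0,8,0,0,-0.25,0, 0,0,8,0,0,-0.25,0, 0,0,8,0,0,-0.25,0, 0,0,8,0,0,-0.25,0, 0,0,8,0,0,-0.25,0, 0,0,8,0,0,-0.25,0]'; python3 - <<'E'
from h import *
s=readout.observe(); print(s["wrist_force"],s["ft_torque"],s["tcp_pos"],s["joints"])
d=optics.get_image("side"); zoom(d["color"],300,110,440,250,5,"pics/si5.png")
E
```

```text
time: 10.55
tcp_pos: [536.5, -57.8, 149.2]
ee_rot: [-0.001, 0.652, 0.758, -0.0]
wrist_force: [-1.2, -0.3, -2.9]
width: 0.106
time: 11.55
tcp_pos: [535.8, -57.4, 151.4]
ee_rot: [-0.001, 0.987, 0.162, -0.002]
wrist_force: [-1.9, 1.0, -2.4]
width: 0.101
[-1.92682566  0.97155883 -2.36450166] [0.15312278 0.39244402 0.14294006] [535.78145586 -57.37792509 151.42765244] [-2.12226969e-01  1.00886942e-01  1.53722708e+00  5.26923848e-04
  1.50752226e+00  1.03383571e+00]
```

View pics/si5.png

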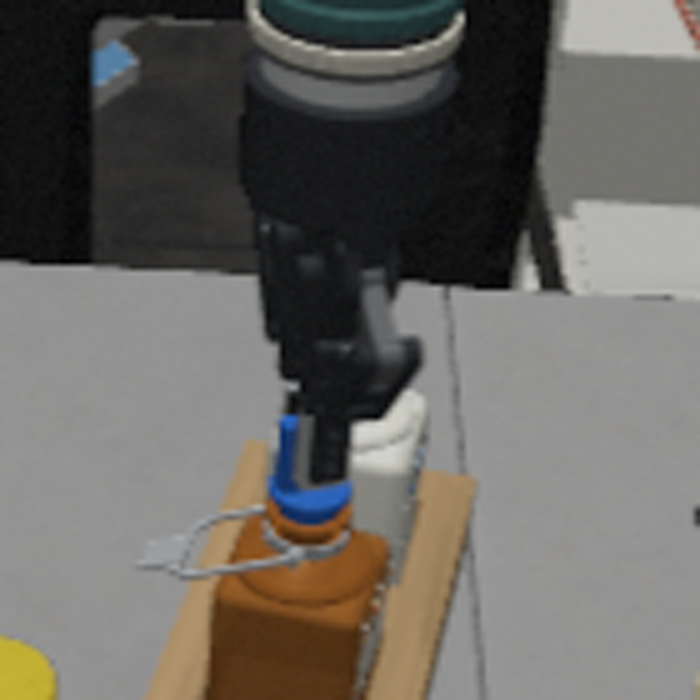

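```bash
python3 -m pendant '[0,0,-8,0,0,-0.1,0, 0,0,-8,0,0,-0.25,0, 0,0,-8,0,0,-0.25,0, 0,0,-8,0,0,-0.25,0, 0,0,-8,0,0,-0.25,0, 0,0,-8,0,0,-0.25,0, 0,0,-8,0,0,-0.25,0, 0,0,-8,0,0,-0.25,0, 0,0,-8,0,0,-0.25,0, 0,0,-8,0,0,-0.25,0]'; python3 -m pendant '[0,0,-8,0,0,-0.25,0, 0,0,-8,0,0,-0.25,0, 0,0,-8,0,0,-0.25,0, 0,0,-8,0,0,-0.25,0, 0,0,-8,0,0,-0.25,0, 0,0,-8,0,0,-0.25,0, 0,0,8,0,0,-0.1,0, 0,0,8,0,0,-0.25,0, 0,0,8,0,0,-0.25,0, 0,0,8,0,0,-0.25,0]'; python3 -m pendant '[0,0,8,0,0,-0.25,0, 0,0,8,0,0,-0.25,0, 0,0,8,0,0,-0.25,0, 0,0,8,0,0,-0.25,0, 0,0,8,0,0,-0.25,0, 0,0,8,0,0,-0.25,0, 0,0,8,0,0,-0.25,0, 0,0,8,0,0,-0.25,0, 0,0,8,0,0,-0.25,0, 0,0,8,0,0,-0.25,0]'; python3 - <<'E'
from h import *
s=readout.observe(); print(s["wrist_force"],s["ft_torque"],s["tcp_pos"],s["joints"])
d=optics.get_image("side"); zoom(d["color"],300,110,440,250,5,"pics/si6.png")
E
```

```text
time: 12.6
tcp_pos: [536.7, -58.1, 154.2]
ee_rot: [-0.001, 0.647, 0.762, -0.0]
wrist_force: [-0.5, -0.6, -3.2]
width: 0.107
time: 13.6
tcp_pos: [536.9, -58.0, 156.9]
ee_rot: [-0.0, 0.539, 0.842, -0.0]
wrist_force: [-1.4, -0.5, -2.8]
width: 0.109
time: 14.6
tcp_pos: [536.1, -57.8, 159.2]
ee_rot: [-0.001, 0.955, 0.298, -0.001]
wrist_force: [-2.0, 0.4, -1.7]
width: 0.099
[-1.95693008  0.36637003 -1.6624016 ] [-0.01393148  0.46299515  0.03279832] [536.06711158 -57.81894849 159.23500533] [-2.12491022e-01  9.63649124e-02  1.52631274e+00 -2.05321840e-04
  1.52179052e+00  7.52698717e-01]
```

View pics/si6.png

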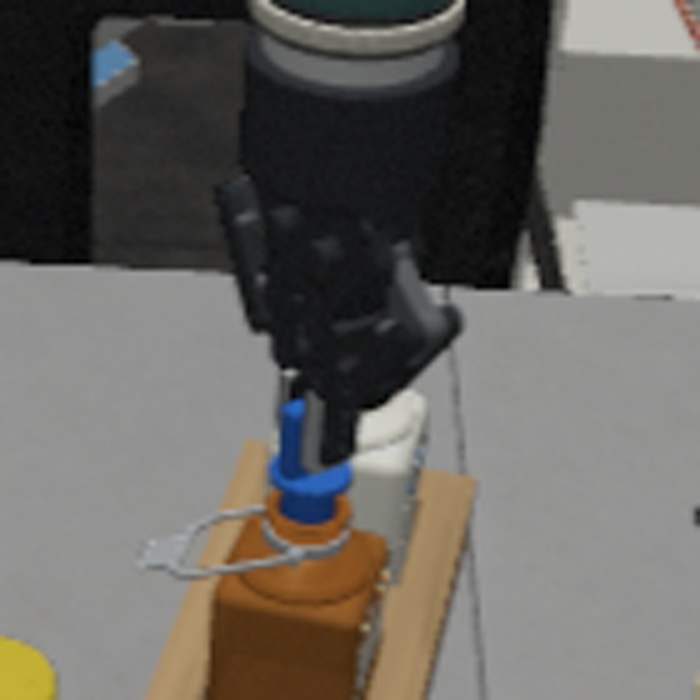

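```bash
python3 -m pendant '[0,0,-8,0,0,-0.1,0, 0,0,-8,0,0,-0.25,0, 0,0,-8,0,0,-0.25,0, 0,0,-8,0,0,-0.25,0, 0,0,-8,0,0,-0.25,0, 0,0,-8,0,0,-0.25,0, 0,0,-8,0,0,-0.25,0, 0,0,-8,0,0,-0.25,0, 0,0,-8,0,0,-0.25,0, 0,0,-8,0,0,-0.25,0]'; python3 -m pendant '[0,0,-8,0,0,-0.25,0, 0,0,-8,0,0,-0.25,0, 0,0,8,0,0,-0.1,0, 0,0,8,0,0,-0.25,0, 0,0,8,0,0,-0.25,0, 0,0,8,0,0,-0.25,0, 0,0,8,0,0,-0.25,0, 0,0,8,0,0,-0.25,0]';  python3 -m pendant '[0,0,0,0,0,-0.7,0, 0,0,0,0,0,-0.7,0, 0,0,0,0,0,-0.7,0]'
```

```text
time: 15.65
tcp_pos: [537.7, -58.0, 163.0]
ee_rot: [0.001, 0.534, 0.845, 0.001]
wrist_force: [-0.2, -0.2, -0.2]
width: 0.107
time: 16.45
tcp_pos: [537.8, -58.0, 164.8]
ee_rot: [0.001, 0.75, 0.661, 0.001]
wrist_force: [0.7, 0.5, 0.0]
width: 0.107
time: 16.75
tcp_pos: [537.2, -57.9, 166.9]
ee_rot: [0.0, 0.749, 0.663, 0.0]
wrist_force: [-0.1, -0.1, -0.1]
width: 0.106
```

```bash
python3 -m pendant '[0,0,0,0,0,-2,0, 0,0,0,0,0,-3,0, 0,0,0,0,0,-4,0, 0,0,0,0,0,-5,0, 0,0,0,0,0,-6,0, 0,0,0,0,0,-8,0, 0,0,0,0,0,-10,0, 0,0,0,0,0,-10,0, 0,0,0,0,0,-5,0, 0,0,0,0,0,0,0]'; python3 - <<'E'
from h import *
d=optics.get_image("side"); zoom(d["color"],280,110,440,270,4,"pics/si7.png"); np.savez("side7.npz",**d)
d=optics.get_image("scene"); zoom(d["color"],170,170,370,370,4,"pics/sc7.png"); np.savez("scene7.npz",**d)
d=wrist("pics/w7.png"); np.savez("w7.npz",**d); print(d["tcp"],d["ee"])
E
```

```text
time: 17.75
tcp_pos: [537.6, -58.0, 221.3]
ee_rot: [0.001, 0.75, 0.661, 0.001]
wrist_force: [0.4, 0.8, -0.2]
width: 0.098
[536.91058793 -57.88534006 219.71281503] [-6.34630239e-05  7.50201677e-01  6.61209074e-01  1.84472928e-05]
```

View pics/si7.png

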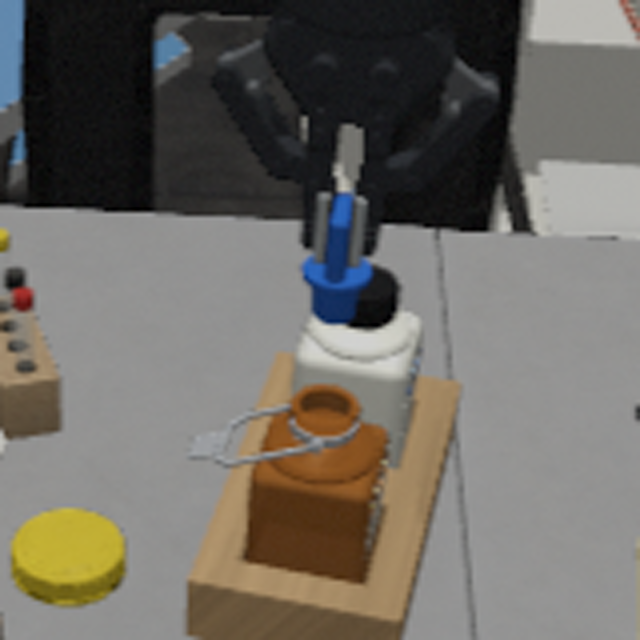

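View pics/sc7.png

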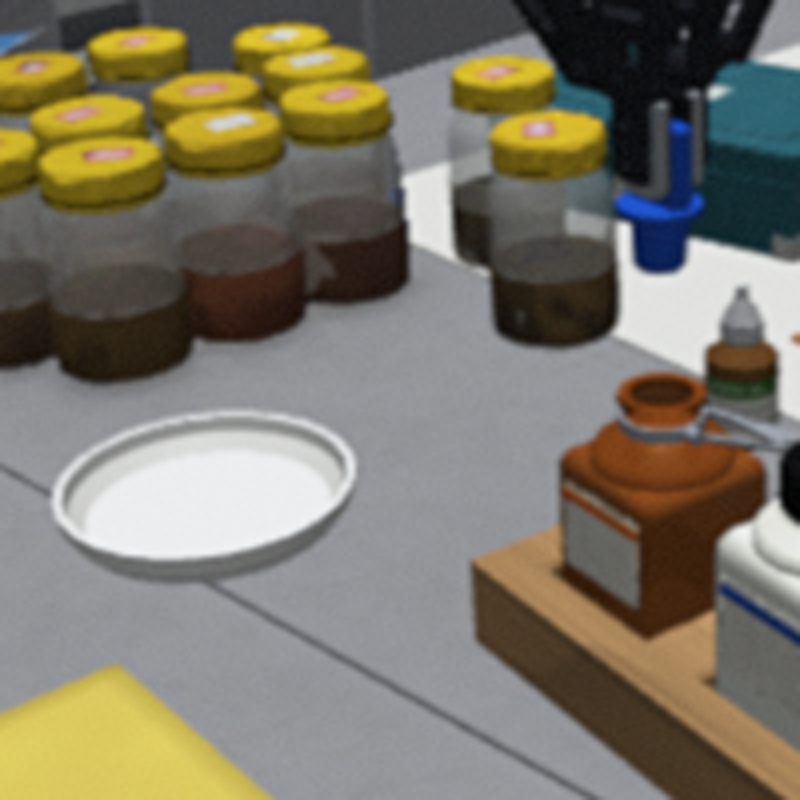

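View pics/w7.png

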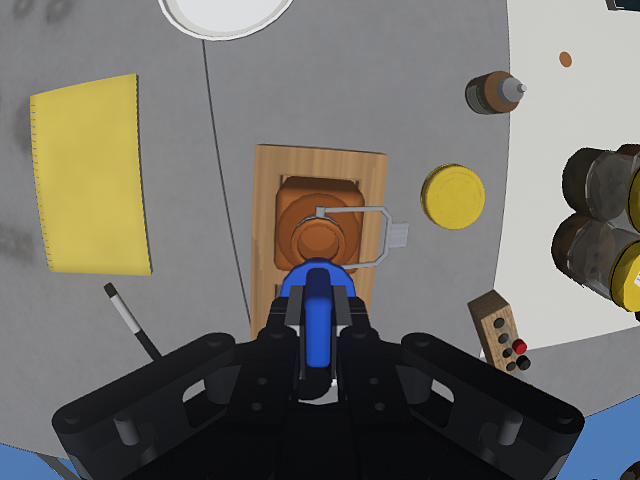

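```bash
python3 - <<'E'
from h import *
for n,b in (("scene",(175,265,265,320)),("side",(340,300,435,380))):
    d=dict(np.load(n+"7.npz")); img=d["color"]; hsv=cv2.cvtColor(img,cv2.COLOR_BGR2HSV)
    m=np.zeros((480,640),np.uint8); x0,y0,x1,y1=b
    m[y0:y1,x0:x1]=((hsv[...,2]>165)&(hsv[...,1]<40))[y0:y1,x0:x1]
    c=max(cv2.findContours(m,cv2.RETR_EXTERNAL,cv2.CHAIN_APPROX_NONE)[0],key=cv2.contourArea)
    print(n,cv2.boundingRect(c))
    h=cv2.convexHull(c)[:,0].astype(float)
    P=plane(d,h[:,0],h[:,1],22)[:,:2]
    print(cv2.minEnclosingCircle(P.astype(np.float32)))
    A=np.c_[2*P,np.ones(len(P))]; s=np.linalg.lstsq(A,(P**2).sum(1),rcond=None)[0]; print(s[:2],np.sqrt(s[2]+s[0]**2+s[1]**2))
    p=cloud(d)[m>0]; f=p[(p[:,2]<12)]; print("floor",np.median(f,0),(f.min(0)+f.max(0))/2)
E
```

```text
scene (182, 272, 77, 38)
((487.0907897949219, 182.61459350585938), 73.06324005126953)
[487.15572791 182.6619148 ] 72.3070692119068
floor [495.55561757 197.11205211   5.22283831] [508.57455094 215.19551757   4.36979443]
side (347, 309, 82, 65)
((482.89483642578125, 181.7144775390625), 71.41998291015625)
[482.78040216 181.9519339 ] 70.81800595557215
floor [481.18006211 179.77873366   5.9212293 ] [479.5062605  164.05934202   5.00844304]
```

```bash
python3 - <<'E'
from h import *
for n in ("scene","side"):
    d=dict(np.load(n+"0.npz")); p=cloud(d).reshape(-1,3)
    p=p[(p[:,2]>50)&(p[:,2]<135)]; r=p[:,:2]-[485,182]; q=np.hypot(*r.T)
    i=np.argsort(q)[:2000:100]; print(n,np.c_[p[i],q[i]].round()[:12].tolist())
E
```

```text
scene [[539.0, 323.0, 59.0, 151.0], [549.0, 324.0, 88.0, 156.0], [563.0, 319.0, 52.0, 158.0], [531.0, 335.0, 54.0, 160.0], [526.0, 338.0, 59.0, 161.0], [537.0, 336.0, 118.0, 163.0], [544.0, 335.0, 121.0, 164.0], [547.0, 337.0, 99.0, 167.0], [574.0, 327.0, 105.0, 170.0], [581.0, 327.0, 82.0, 174.0], [526.0, 355.0, 64.0, 178.0], [547.0, 355.0, 124.0, 184.0]]
side [[546.0, 330.0, 125.0, 160.0], [564.0, 331.0, 126.0, 168.0], [555.0, 340.0, 124.0, 173.0], [537.0, 351.0, 123.0, 177.0], [545.0, 352.0, 126.0, 181.0], [581.0, 339.0, 127.0, 184.0], [579.0, 344.0, 124.0, 187.0], [528.0, 367.0, 95.0, 190.0], [585.0, 347.0, 126.0, 193.0], [567.0, 359.0, 126.0, 195.0], [589.0, 349.0, 125.0, 197.0], [539.0, 373.0, 125.0, 199.0]]
```

```bash
python3 -m pendant '[0,0,0,10,-4,0,0, 0,0,0,22,-8,0,0, 0,0,0,25,-9,0,0, 0,0,0,25,-9,0,0, 0,0,0,25,-9,0,0, 0,0,0,25,-9,0,0, 0,0,0,25,-9,0,0, 0,0,0,25,-9,0,0, 0,0,0,25,-9,0,0, 0,0,0,14.6,-4.6,0,0, 0,0,0,10,-2,0,0, 0,0,0,0,0,0,0]'; python3 -m pendant '[0,0,0,0,0,10,0, 0,0,0,0,0,20,0, 0,0,0,0,0,25,0, 0,0,0,0,0,25,0, 0,0,0,0,0,25,0, 0,0,0,0,0,20,0, 0,0,0,0,0,10,0, 0,0,0,0,0,0,0, 0,0,0,0,0,0,0]'; python3 - <<'E'
from h import *
d=optics.get_image("side"); zoom(d["color"],310,240,470,400,4,"pics/si8.png"); np.savez("side8.npz",**d)
d=optics.get_image("scene"); zoom(d["color"],150,170,300,330,4,"pics/sc8.png"); np.savez("scene8.npz",**d)
E
```

```text
time: 19.1
tcp_pos: [484.9, 183.0, 219.5]
ee_rot: [-0.0, 0.75, 0.662, -0.0]
wrist_force: [-0.6, -0.1, 0.2]
width: 0.106
time: 20.0
tcp_pos: [485.7, 181.8, 85.3]
ee_rot: [0.0, 0.75, 0.661, 0.0]
wrist_force: [-0.1, 0.2, 0.1]
width: 0.105
```

View pics/si8.png

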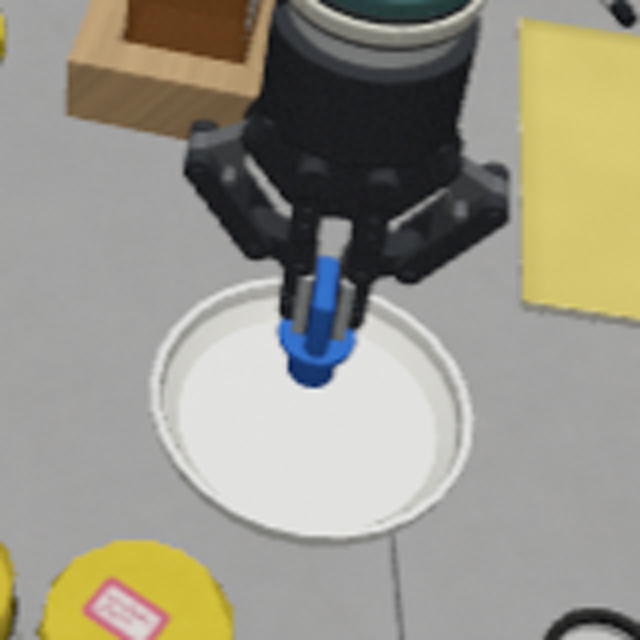

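View pics/sc8.png

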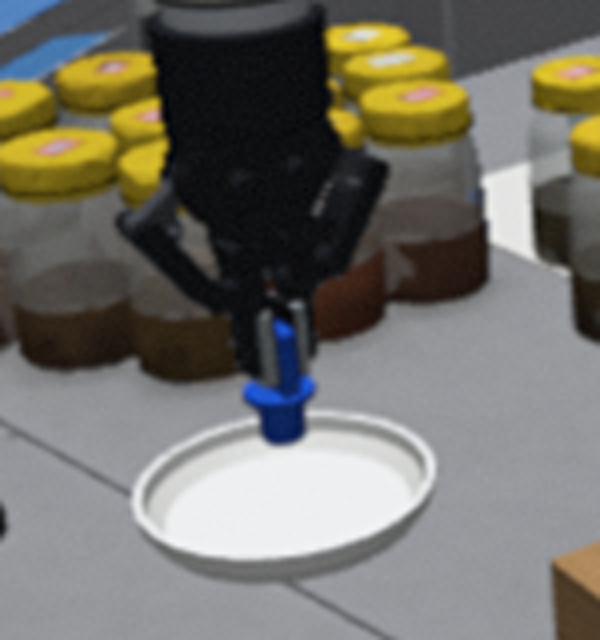

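```bash
python3 -m pendant '[0,0,0,0,0,8,0, 0,0,0,0,0,10,0, 0,0,0,0,0,8,0, 0,0,0,0,0,4,0, 0,0,0,0,0,2,0, 0,0,0,0,0,1,0, 0,0,0,0,0,1,0]'; python3 -m pendant '[0,0,0,0,0,0.7,0, 0,0,0,0,0,0.7,0]';  python3 -m pendant '[0,0,0,0,0,0.7,0, 0,0,0,0,0,0.7,0]'
```

```text
time: 20.8
tcp_pos: [485.3, 182.2, 51.0]
ee_rot: [0.0, 0.75, 0.661, 0.0]
wrist_force: [0.5, -0.1, -0.7]
width: 0.104
time: 21.0
tcp_pos: [485.3, 182.2, 49.6]
ee_rot: [0.0, 0.75, 0.661, 0.0]
wrist_force: [-0.3, 0.5, -0.5]
width: 0.106
time: 21.2
tcp_pos: [485.2, 182.2, 48.3]
ee_rot: [0.0, 0.75, 0.661, 0.0]
wrist_force: [-1.6, 0.8, 3.9]
width: 0.103
```

```bash
python3 -m pendant '[0,0,0,0,0,0,0, 0,0,0,0,0,0,0.11, 0,0,0,0,0,0,0.13, 0,0,0,0,0,0,0.16, 0,0,0,0,0,0,0.2, 0,0,0,0,0,0,0.25, 0,0,0,0,0,0,0.35, 0,0,0,0,0,0,0.45, 0,0,0,0,0,0,0.45, 0,0,0,0,0,0,0.45]'; python3 - <<'E'
from h import *
d=optics.get_image("side"); zoom(d["color"],310,240,470,400,4,"pics/si9.png")
d=optics.get_image("scene"); zoom(d["color"],150,170,300,330,4,"pics/sc9.png")
E
```

```text
time: 22.2
tcp_pos: [485.1, 182.1, 48.0]
ee_rot: [-0.0, 0.75, 0.661, 0.0]
wrist_force: [-0.4, -0.3, 0.1]
width: 0.447
```

View pics/si9.png

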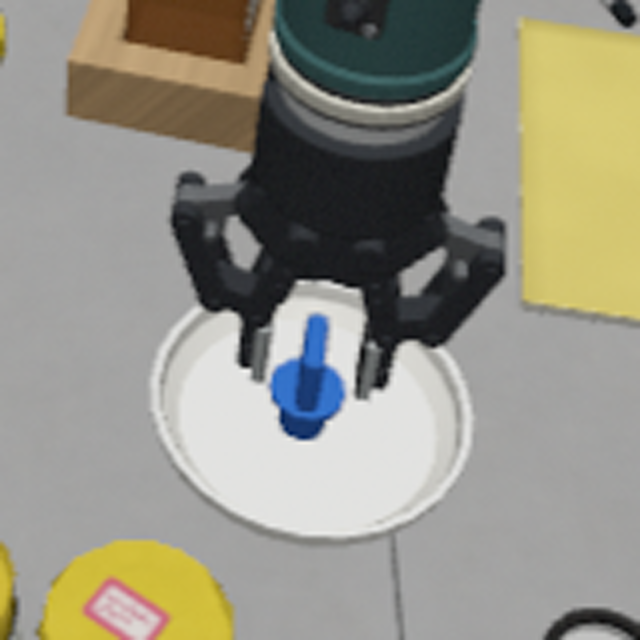

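View pics/sc9.png

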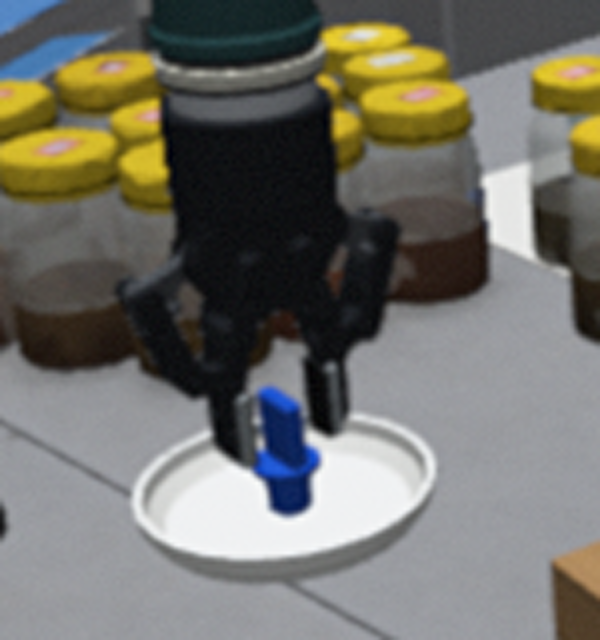

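```bash
python3 -m pendant '[0,0,0,0,0,-5,0.45, 0,0,0,0,0,-15,0.45, 0,0,0,0,0,-25,0.45, 0,0,0,0,0,-30,0.45, 0,0,0,0,0,-40,0.45, 0,0,0,0,0,-40,0.45, 0,0,0,0,0,-20,0.45, 0,0,0,0,0,0,0.45, 0,0,0,0,0,0,0.45]'; python3 - <<'E'
from h import *
d=optics.get_image("side"); np.savez("side10.npz",**d); cv2.imwrite("pics/si10.png",d["color"])
d2=optics.get_image("scene"); np.savez("scene10.npz",**d2); cv2.imwrite("pics/sc10.png",d2["color"])
for n,d in (("side",d),("scene",d2)):
    c=cloud(d);hsv=cv2.cvtColor(d["color"],cv2.COLOR_BGR2HSV)
    b=(hsv[...,0]>100)&(hsv[...,0]<125)&(hsv[...,1]>150)&(abs(c[...,0]-485)<80)&(abs(c[...,1]-182)<80)
    print(n,b.sum(),np.median(c[b],0),c[b].min(0),c[b].max(0))
E
```

```text
time: 23.2
tcp_pos: [485.1, 182.1, 223.1]
ee_rot: [0.0, 0.75, 0.661, 0.0]
wrist_force: [0.5, -0.7, -0.6]
width: 0.451
side 308 [487.12744256 192.84843422  33.66898281] [470.49149525 170.28724704   7.78456253] [500.26969593 201.94132445  68.36397946]
scene 324 [483.89986802 175.10866994  39.17712249] [423.18717753 143.01412644   8.45980304] [523.15247411 201.74280843 373.90874212]
```

View pics/si10.png

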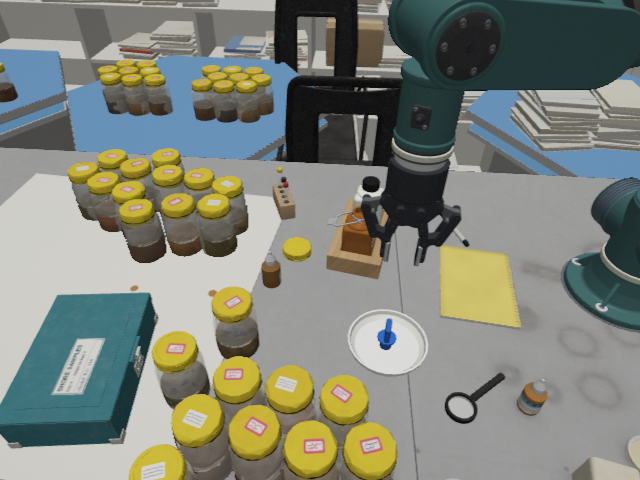

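View pics/sc10.png

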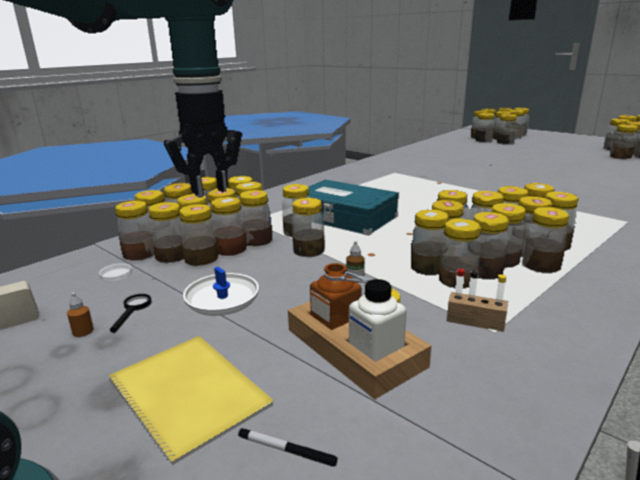

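```bash
python3 - <<'E'
from h import *
for n in ("side","scene"):
    for k in ("0","10"):
        d=dict(np.load(f"{n}{k}.npz")); c=cloud(d);hsv=cv2.cvtColor(d["color"],cv2.COLOR_BGR2HSV)
        am=((hsv[...,0]<15)&(hsv[...,1]>150)&(abs(c[...,0]-537)<45)&(abs(c[...,1]+58)<45)&(c[...,2]>50)).astype(np.uint8)
        cc=max(cv2.findContours(am,cv2.RETR_EXTERNAL,cv2.CHAIN_APPROX_NONE)[0],key=cv2.contourArea)
        print(n,k,cv2.boundingRect(cc),np.nanpercentile(c[am>0],[5,50,97],axis=0)[:,2].round(1))
    d=optics.get_image(n); print(np.abs(d["color"].astype(int)-np.load(f"{n}10.npz")["color"]).max(2)[270:380,180:440].max())
s=readout.observe(); print(s["wrist_force"],s["time"])
E
```

```text
side 0 (342, 212, 35, 39) [ 53.8  90.  121.1]
side 10 (342, 222, 30, 29) [ 52.8  84.8 124. ]
8
scene 0 (310, 275, 50, 47) [ 56.9  92.4 120.5]
scene 10 (311, 276, 50, 46) [ 57.8  94.4 124.1]
10
[-0.58599257  0.23535093  0.07664316] 23.4
```

```bash
python3 -c "
from rig import arm; print(arm.hand_in())"
```

```text
the job is handed in; nothing more can be done
None
```

The stopper is out and standing in the dish near its centre, and the job is handed in. No verdict is reported, so these results rest on my own checks.

- **Bail:** I pushed the tab with the closed fingertips until the bail fell over to the bottle's +x side, where the cameras still show it.
- **Stopper:** I gripped it across the flat and twisted it back and forth about ±60° while pulling gently. The pull stayed around 3 N, below the bottle's weight, so the bottle should not have lifted. The stopper came free at about 18 mm.
- **Placing:** I lowered it into the dish to about 4 N of contact, opened the fingers slowly and raised the gripper clear.

**Last checks:**
- The stopper was upright and still between pictures.
- The bottle rim measured 124 mm above the bench, which is fully seated in its pocket, and its outline in the scene view was the same as at the start.
- In the final pictures, the white bottle, jar and dropper looked unmoved. I did not measure them.
- The wrist force was about zero, with the tool 175 mm above where it let go.
- The clock stood at about 23.4 s of the 72 s allowed.
- **One disagreement:** the amber outline in the side view changed, which I put down to the lowered bail now crossing it. The bottle's height reading there still agreed with the scene view.

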